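Hold the sprung jaw of a board holder open at the marker

TASK

Open the circuit-board holder for the next board: first free its sprung jaw by giving the red lock knob a quarter turn clockwise (seen from above), then pull the jaw out by its black handle until the jaw's white pointer stands beside the green marker on the scale, within the marker's width. Keep holding the handle there against the spring and finish while still holding it, without letting go; leave the circuit board, the brush and the magnifier lying round the holder where they are.

Things in the scene. Friction and masses are not known exactly. Their poses are not given: they have to be found in the camera images.
- holder: Board holder fixed to the bench: grey base plate 270 (x) x 132 (y) x 10 mm with a fixed aluminium jaw at its far (+x) end (52 mm high), an end block at its near (-x) end (44 mm high), two steel guide rods along x and a scale strip 18 mm high along its +y side. Origin: centre of the base's underside, on the bench top. Its x axis is the slide direction; the sprung jaw is pulled out toward its -x.
- jaw: Blue sprung jaw (carriage) 44 (x) x 108 (y) mm, top plate at 46 mm above the bench (a footplate under the handle to 52 mm, a lip at its far edge to 53 mm). Slides along the holder's -x by 0 to 90 mm. Home: its origin is at x = +0.050, y = 0, z = 0 of the holder. A spring always pulls it home: about 5 N at home, 10 N at 75 mm; let go, it snaps back home. While the knob locks it, it has only about 3 mm of play. Axes as the holder's.
- handle_grip (a point): Grip point of the black upright handle on the jaw: a plate 12 mm thick along the holder's x, 40 mm wide along y, standing from 52 to 98 mm above the bench; the point lies in its middle at 80 mm height. Free space on both of its broad faces; nothing within 30 mm of them rises above the jaw's lip (53 mm).
- pointer (a point): Outer tip of the thin white pointer (3 mm thick) on the jaw's +y side, 31 mm above the bench; moves with the jaw. Axes as the holder's.
- marker_line (a point): White centre line on top of the green marker, a clip 10 mm wide along the holder's x, fixed on the scale strip just outside the pointer's path, 28 mm above the bench. Its x axis is parallel to the holder's x axis. The pointer stands beside the marker when both have the same x in the holder's frame; from home this takes a pull of 35 to 75 mm.
- lock (a joint): Angle of the red lock knob in rad, clockwise seen from above: 0 = locked (wing crosswise to the slide; starts at 0 to 0.15), free from 1.05, stop at 1.65 (a quarter turn, 1.57, puts the wing lengthwise). It stays where it is left; friction about 0.05 N m.
- lock_grip (a point): Grip point of the red lock knob, on its vertical turning axis, 78 mm above the bench, at holder x = +0.016, y = -0.090. The wing is 12 mm thick, 50 mm long and stands from 60 to 90 mm above the bench; this point turns with it: its y axis runs along the wing's length, its x axis across the wing's thickness. Below the wing is a round collar of 32 mm diameter (56 to 62 mm) and a brass cam.
- board_main: Green circuit board 105 x 230 x 12 mm, lying loose to the holder's left (+y); bystander. Origin: centre of its underside. (Beyond it, at the bench's front left corner, world x = 0.335, y = 0.37, stands the bench's steel upright, 40 mm square, 1.25 m tall: keep the arm clear of it, for example by drawing the hand in to 0.32 m from the base axis before swinging past.)
- brush: Black brush 34 x 147 x 16 mm, lying loose to the holder's right (-y); bystander. Origin: centre of its underside.
- loupe: Magnifier, clear cup with a black rim, 43 mm diameter, 40 mm high, standing loose behind the holder (+x); bystander. Origin: centre of its underside.

How it is judged (in metres and radians):
On the way, in this order (a step that is already met when the one before it is completed fails the run):
1. the lock knob is turned clockwise until the jaw is free, the jaw still home (value of joint lock above 1.05 rad and x of jaw in the frame of holder above 0.04 m), for 0.2 s.
2. the jaw is pulled out until the pointer is beside the marker (x of pointer in the frame of marker_line between -0.005 and 0.005 m), for 0.2 s.
At the end, for the whole second after the job is handed in: The knob is free (past 1.05 rad), the fingers hold the jaw (contact force over 2 N) at rest, and its pointer stays within 5 mm either side of the marker's centre line along the slide (all of step 2 and linear speed of jaw below 0.01 m/s and contact force between the fingers and jaw above 2 N and value of joint lock above 1.05 rad); the arm keeps its last pose, push and grip.
It fails at once if the circuit board is moved more than 25 mm (distance of board_main from where it was at the start of the episode above 0.025 m).
It fails at once if the brush is moved more than 25 mm (distance of brush from where it was at the start of the episode above 0.025 m).
It fails at once if the magnifier is moved more than 25 mm (distance of loupe from where it was at the start of the episode above 0.025 m).
It also fails if it takes over 48 s, if anything falls off the work surface, if the arm or the gripper's body presses on something with over 40 N, if the wrist force passes 120 N, or if a joint passes its speed limit or range.

ROBOT

A 6-joint arm with a two-finger parallel gripper is mounted at the origin on a cart in front of the work surface, level with it; the furniture and walls round the work are solid. World frame = base frame: x ahead of the robot, y to its left, z up, the work surface at z = 0. Lengths are in m, angles in degrees, forces in N, time in s.
With the tool pointing down it reaches from about 0.3 to 0.85 m from the base axis. Payload 4.2 kg.
Tool frame: the origin (TCP) lies on the centre line of the jaws, within the pads' length; the fingertips stand 22 mm ahead of it and the grasp point (between the pads) lies 3 mm ahead of it; z points along the fingers, y is the direction in which the jaws open and shut (so a half turn about z gives the same grasp; the last joint's range is limited). The gripper opens to 91 mm and grips with 3 to 60 N. Pads are 32 mm wide; open, the fingers measure 118 mm over their backs; the gripper's body (76 mm by 178 mm) begins 60 mm behind the grasp point.
Start: joints at [-67.724, 18.312, 89.639, -0, 72.044, -1.146], TCP at [0.229, -0.528, 0.236] pointing down, gripper open.
Joint ranges: [-177.97, 177.97], [-48.28, 115.42], [12.27, 149.76], [-77.06, 257.06], [2.81, 150.46], [-146.56, 146.56]. Speed limits (degrees/s): [147.25, 147.25, 180, 180, 180, 180].

INTERFACE

Orientations are given as a 3x3 rotation matrix whose columns are the frame's x, y, z axes.
In Python, from workcell import r gives the robot as it stands. The module is installed in compiled form; this text tells all that it offers.
- The arm moves only by the tool jog_arm, never from a script. Its argument "increments" is a list of rows, each an object with "delta_pos": the shift along the tool's x, y, z in m, a list of three; "turn": the turn, a rotation vector about the tool's x, y, z in degrees, a list of three; "hand": the opening, from -1 (shut) to 1 (fully open). A call has 1 to 20 rows; each row shifts and turns the commanded pose from where the row before left it, along the tool's axes as they then stand; what a row does not reach is not made up. A row lasts 1/8 s, in which the tool goes at most 62.5 mm and 10.7 degrees, less where a joint would pass 70% of its speed; a pose out of reach is approached as far as the arm can. A call is refused whole if a number of a shift passes 0.0625 or a number of a turn 10.7, either way. A call with a gripper value outside its range is refused whole. The fingers move at their own pace and stop on an object; "squeeze" is the grip in N (left out, the last holds). Time passes only in rows, so rows that do not move let the fingers close. It gives the time, the measured TCP pose, the force and the opening at its end, in the units of the state.
- r.get_state(): the state, without advancing time (a new reading comes with each control period).
- r.capture(name): name is "side" or "top" or "wrist"; returns a dict with "frame" (384x512x3 uint8, red, green, blue), "fx", "fy", "cx", "cy" (pixels), "eye" and "attitude" of the camera in the world. Camera axes: x right, y up, looking along -z (the intrinsics and any distortion apply to the point x, -y, -z); pixel columns grow to the right and rows downward; lengths in m; the calibration is good to about 2 mm. A picture is of the moment at which its call begins. There is no depth.
- r.finish_job(): hands the job in, once; it reports no verdict.
Trained networks look in a picture, given as the dict that the camera call returned (one of the last four; its "shot" number tells which), for a name from the list of things; names that differ only in an ending like _2 or _b are one class to them, and where a whole thing is asked for, a point or a joint stands for the part that bears it (a point fixed in the world has none). Each returns a list of dicts, best first, with "p" (0 to 1); they miss things now and then, are a little off and sometimes report something else, mostly with a low value. They report only what shows in the picture. A call takes as long as a camera call.
- r.cut_out(picture, name): "pixels" (384x512 bool, what is visible of it) and "point" ([row, column] in pixels, amid what is visible of it).
- r.place_of(picture, name): "point" ([row, column] in pixels: a listed point, or the origin of a listed thing).
The state is a dict: "t": time; "joints": joint angles; "joint_velocities": joint speeds; "tau": joint torques, N m; "eef_pos": TCP position; "orientation": TCP orientation; "wrist_force": force on the tool from outside, world axes, zero at the start; "moment": the same for the moment, N m; "gripper_width": finger opening in m.
Only numpy, scipy, OpenCV 4.12 (cv2) and the standard library are available. Lean on these libraries where they do the work, as an engineer would, in place of code of your own. Each camera call takes 0.05 s, during which the arm holds its last target.

## Working session

There is one attempt and no reset: what is moved stays moved. The work goes in short steps, Python scripts to look and compute and a tool call to move; the robot and the scene stay as the last step left them, time stands still between calls to the robot, and variables do not carry over. Pictures are saved under pics/ and viewed, and the job is handed in when it is done.

Besides the shell and the picture viewer there is one more tool, called after "Request:" by a JSON object that holds its "fn" and its "kwargs", one argument or row to a line. jog_arm: Moves the arm, as the interface text tells. Its arguments: {"type":"object","properties":{"increments":{"type":"array"},"squeeze":{"type":"number"}},"required":["increments"]}

```bash
mkdir -p pics; cat > h.py <<'E'
import numpy as np, cv2
from workcell import r
def cap(n,save):
    p=r.capture(n); cv2.imwrite('pics/'+save+'.png',cv2.cvtColor(p['frame'],cv2.COLOR_RGB2BGR)); return p
def ray(p,rc):
    R=np.array(p['attitude']);R=R if R.shape==(3,3) else R
    d=np.array([(rc[1]-p['cx'])/p['fx'],-(rc[0]-p['cy'])/p['fy'],-1.0]); return np.array(p['eye']),R@d
def at(p,rc,z):
    e,d=ray(p,rc); return e+d*(z-e[2])/d[2]
def proj(p,X):
    c=np.array(p['attitude']).T@(np.array(X)-np.array(p['eye'])); return [p['cy']-p['fy']*c[1]/-c[2],p['cx']+p['fx']*c[0]/-c[2]]
def tri(ps,rcs):
    A=np.zeros((3,3));b=np.zeros(3)
    for p,rc in zip(ps,rcs):
        e,d=ray(p,rc);d=d/np.linalg.norm(d);M=np.eye(3)-np.outer(d,d);A+=M;b+=M@e
    return np.linalg.solve(A,b)
E
python3 - <<'E'
from h import *
np.set_printoptions(precision=4,suppress=True)
Z=dict(holder=0,jaw=0,handle_grip=.08,pointer=.031,marker_line=.028,lock_grip=.078,board_main=0,brush=0,loupe=0)
for c in ['top','side','wrist']:
    p=cap(c,c+'0'); print(c,{k:(v if np.size(v)<10 else 0) for k,v in p.items() if k!='frame'})
    for n in Z:
        for q in r.place_of(p,n)[:2]: print(n,q['p'],np.array(q['point']),at(p,q['point'],Z[n]))
print(r.get_state())
E
```

```text
top {'fx': 398.98202398959074, 'fy': 398.98202398959074, 'cx': 259.2045623194763, 'cy': 191.614452092519, 'eye': array([0.4766, 0.0938, 0.9111]), 'attitude': array([[ 0.0018,  0.9908, -0.135 ],
       [-0.9997,  0.0053,  0.0252],
       [ 0.0257,  0.1349,  0.9905]]), 'shot': 1}
holder 0.73 [199.1 243.8] [0.5832 0.1061 0.    ]
holder 0.68 [222.5 253.4] [0.5296 0.0838 0.    ]
jaw 0.69 [201.6 243.5] [0.5774 0.1067 0.    ]
handle_grip 0.73 [206.  215.8] [0.5591 0.1633 0.08  ]
handle_grip 0.65 [200.3 236.5] [0.5713 0.1202 0.08  ]
pointer 0.76 [204.6 214.5] [0.567  0.1703 0.031 ]
marker_line 0.45 [230.5 214.5] [0.5101 0.1696 0.028 ]
lock_grip 0.52 [197.9 288.2] [0.5771 0.0115 0.078 ]
board_main 0.79 [237.6 175.7] [0.495  0.2591 0.    ]
brush 0.93 [195.8 320.2] [ 0.5918 -0.0703  0.    ]
loupe 0.58 [141.9 241.5] [0.7181 0.1124 0.    ]
side {'fx': 355.6584015923637, 'fy': 355.6584015923637, 'cx': 254.40723357003642, 'cy': 188.4679756129905, 'eye': array([0.4048, 0.7933, 0.4958]), 'attitude': array([[-0.9692,  0.1478, -0.1969],
       [-0.2449, -0.4973,  0.8323],
       [ 0.0251,  0.8549,  0.5
[... 618 characters left out ...]
  0.3847]), 'attitude': array([[ 0.3964,  0.8806,  0.2596],
       [-0.9181,  0.3802,  0.1124],
       [ 0.0003, -0.2829,  0.9591]]), 'shot': 3}
{'t': 1.5, 'joints': array([-67.7261,  18.3139,  89.6396,   0.0001,  72.0432,  -1.1458]), 'joint_velocities': array([-0.0302,  0.0976,  0.0536, -0.0009, -0.0659, -0.0469]), 'tau': array([  0.0003, -41.235 , -23.2229,   0.0728,   0.0377,   0.    ]), 'eef_pos': array([ 0.2285, -0.5276,  0.236 ]), 'orientation': array([[ 0.9176,  0.3975,  0.    ],
       [ 0.3975, -0.9176, -0.0001],
       [-0.    ,  0.0001, -1.    ]]), 'wrist_force': array([-0.7028,  1.4432, -0.3346]), 'moment': array([-0.0024,  0.0091,  0.0014]), 'gripper_width': 0.09135737252688549}
```

```bash
python3 - <<'E'
import cv2
a=cv2.imread('pics/top0.png')[110:310,140:370];cv2.imwrite('pics/top0c.png',cv2.resize(a,None,fx=3,fy=3,interpolation=cv2.INTER_CUBIC)[:600])
a=cv2.imread('pics/side0.png')[110:290,150:380];cv2.imwrite('pics/side0c.png',cv2.resize(a,None,fx=3,fy=3,interpolation=cv2.INTER_CUBIC)[:600])
E
```

```text
(no output)
```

View pics/top0c.png

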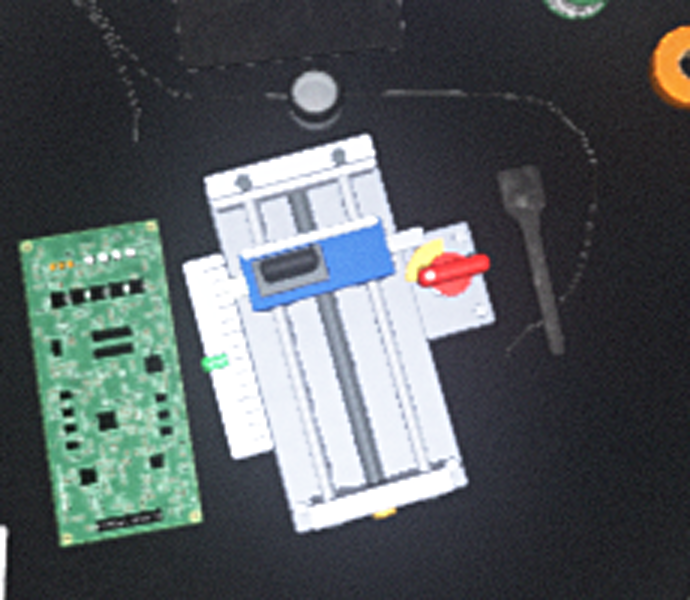

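View pics/side0c.png

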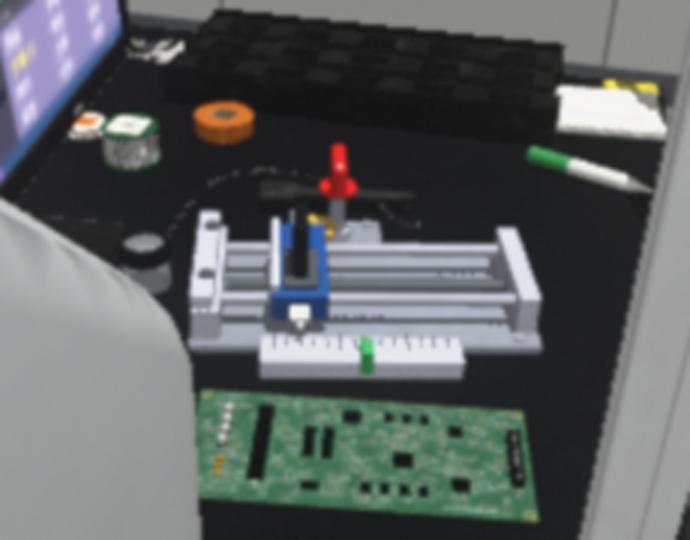

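View pics/top0.png

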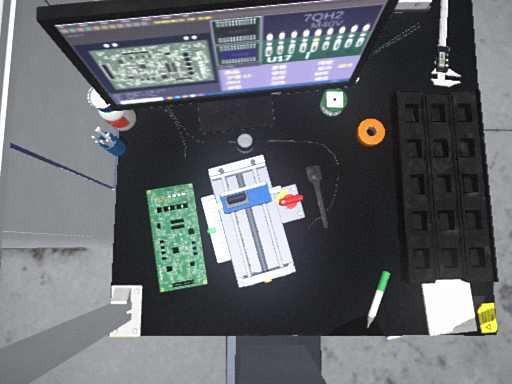

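```bash
python3 - <<'E'
from h import *
np.set_printoptions(precision=4,suppress=True)
p=r.capture('top')
f=lambda x,y,z:at(p,[110+(y-1)/3,140+(x-1)/3],z)
print('wing ends',f(428,277,.09),f(488,263,.09),'collar',f(452,273,.062))
print('jaw lip',f(240,255,.053),f(378,218,.053))
print('fixed jaw back',f(205,180,.052),f(370,135,.052),'base right corner front',f(465,485,.01),f(298,530,.01))
print('marker',f(214,363,.028),'handle top',f(288,263,.098))
s=r.capture('side')
print(tri([p,s],[[200.3,236.5],[187.,251.5]]), tri([p,s],[[197.9,288.2],[163.2,265.8]]))
E
```

```text
wing ends [0.567 0.025 0.09 ] [ 0.577  -0.0168  0.09  ] collar [0.5731 0.0054 0.062 ]
jaw lip [0.5864 0.1576 0.053 ] [0.614 0.058 0.053]
fixed jaw back [0.6414 0.1839 0.052 ] [0.6758 0.0638 0.052 ] base right corner front [ 0.4208 -0.0083  0.01  ] [0.3883 0.1151 0.01  ]
marker [0.5097 0.1772 0.028 ] handle top [0.5753 0.1214 0.098 ]
[0.5711 0.1202 0.0795] [0.5691 0.0116 0.0883]
```

Request:
{"fn": "jog_arm", "kwargs": {
  "increments": [
    {"turn": [0,0,-10.2],"delta_pos": [0,0,0],"hand": 1},
    {"turn": [0,0,-10.2],"delta_pos": [0,0,0],"hand": 1},
    {"turn": [0,0,-10.2],"delta_pos": [0,0,0],"hand": 1},
    {"turn": [0,0,-10.2],"delta_pos": [0,0,0],"hand": 1},
    {"turn": [0,0,-10.2],"delta_pos": [0,0,0],"hand": 1},
    {"turn": [0,0,-10.2],"delta_pos": [0,0,0],"hand": 1},
    {"turn": [0,0,-10.2],"delta_pos": [0,0,0],"hand": 1},
    {"turn": [0,0,-10.2],"delta_pos": [0,0,0],"hand": 1}
  ]
}}

```text
t: 2.6
eef_pos: [0.2286, -0.5276, 0.236]
orientation: [[-0.265, 0.964, 0.0], [0.964, 0.265, -0.0], [-0.0, 0.0, -1.0]]
wrist_force: [0.4, 0.4, 0.3]
gripper_width: 0.0911
```

Request:
{"fn": "jog_arm", "kwargs": {
  "increments": [
    {"turn": [0,0,0],"delta_pos": [0.0352,0.0393,0.002],"hand": 1},
    {"turn": [0,0,0],"delta_pos": [0.0352,0.0393,0.002],"hand": 1},
    {"turn": [0,0,0],"delta_pos": [0.0352,0.0393,0.002],"hand": 1},
    {"turn": [0,0,0],"delta_pos": [0.0352,0.0393,0.002],"hand": 1},
    {"turn": [0,0,0],"delta_pos": [0.0352,0.0393,0.002],"hand": 1},
    {"turn": [0,0,0],"delta_pos": [0.0352,0.0393,0.002],"hand": 1},
    {"turn": [0,0,0],"delta_pos": [0.0352,0.0393,0.002],"hand": 1},
    {"turn": [0,0,0],"delta_pos": [0.0352,0.0393,0.002],"hand": 1},
    {"turn": [0,0,0],"delta_pos": [0.0352,0.0393,0.002],"hand": 1},
    {"turn": [0,0,0],"delta_pos": [0.0352,0.0393,0.002],"hand": 1},
    {"turn": [0,0,0],"delta_pos": [0.0352,0.0393,0.002],"hand": 1},
    {"turn": [0,0,0],"delta_pos": [0.0352,0.0393,0.002],"hand": 1},
    {"turn": [0,0,0],"delta_pos": [0,0,0],"hand": 1},
    {"turn": [0,0,0],"delta_pos": [0,0,0],"hand": 1}
  ]
}}

```text
t: 4.35
eef_pos: [0.5741, 0.0022, 0.2117]
orientation: [[-0.26, 0.966, -0.001], [0.966, 0.26, -0.001], [-0.0, -0.001, -1.0]]
wrist_force: [0.1, 0.3, 0.4]
gripper_width: 0.0914
```

```bash
python3 - <<'E'
from h import *
np.set_printoptions(precision=4,suppress=True)
Z=dict(handle_grip=.08,pointer=.031,marker_line=.028,lock_grip=.078)
p=cap('wrist','w1')
for n in Z:
    for q in r.place_of(p,n)[:2]: print(n,q['p'],np.array(q['point']),at(p,q['point'],Z[n]))
print(r.get_state()['eef_pos'])
for X in ([.572,.0045,.078],[.571,.1205,.08]): print(proj(p,X))
a=cv2.imread('pics/w1.png');cv2.imwrite('pics/w1b.png',cv2.resize(a,(800,600),interpolation=cv2.INTER_CUBIC))
E
```

```text
handle_grip 0.58 [ 50.7 293.8] [0.5753 0.1222 0.08  ]
lock_grip 0.69 [183.6 252.1] [0.5717 0.0106 0.078 ]
lock_grip 0.55 [231.1 248.9] [ 0.5804 -0.0333  0.078 ]
[0.5741 0.0015 0.2122]
[np.float64(190.14055800336138), np.float64(250.64667736058914)]
[np.float64(51.480180614657456), np.float64(287.8732059242089)]
```

View pics/w1b.png

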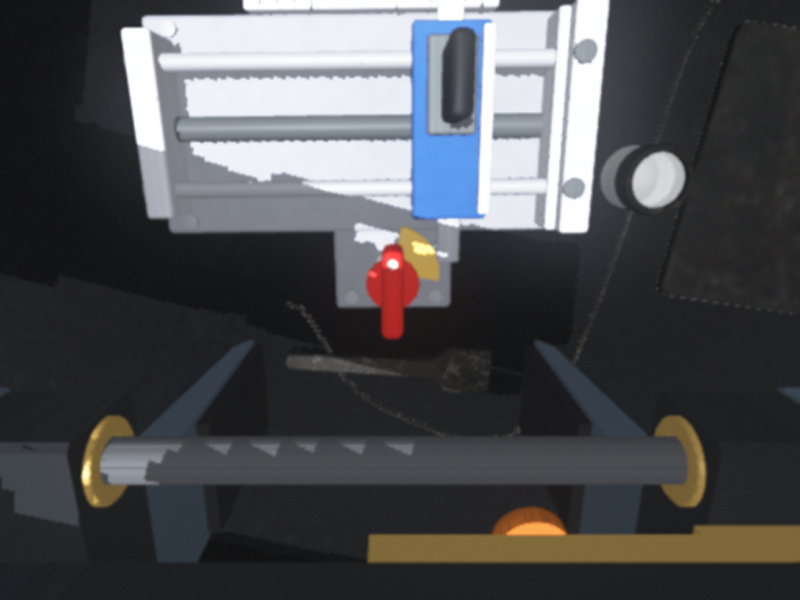

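```bash
python3 - <<'E'
from h import *
np.set_printoptions(precision=4,suppress=True)
p=r.capture('wrist')
f=lambda x,y,z:at(p,[y/1.5625,x/1.5625],z)
print(f(392,284,.061),f(392,247,.09),f(392,338,.09),f(392,292,.09))
a,b=f(150,311-75,.01),f(590,232,.01);
A,B=f(413,21,.046),f(413,216,.046);print('jaw edge',A,B,np.degrees(np.arctan2((A-B)[1],(A-B)[0]))-90)
A,B=f(494,24,.053),f(487,215,.053);print('lip',A,B,np.degrees(np.arctan2((A-B)[1],(A-B)[0]))-90)
A,B=f(606,0,.052),f(588,232,.052);print('fj',A,B,np.degrees(np.arctan2((A-B)[1],(A-B)[0]))-90)
E
```

```text
[0.5716 0.0069 0.061 ] [0.5647 0.0333 0.09  ] [ 0.5776 -0.0157  0.09  ] [0.5709 0.0097 0.09  ]
jaw edge [0.5459 0.1482 0.046 ] [0.5739 0.0471 0.046 ] 15.474566654480881
lip [0.588  0.1563 0.053 ] [0.6152 0.0595 0.053 ] 15.660044504221801
fj [0.6416 0.1825 0.052 ] [0.6763 0.0652 0.052 ] 16.478771588973046
```

Request:
{"fn": "jog_arm", "kwargs": {
  "increments": [
    {"turn": [0,0,0],"delta_pos": [0.0055,-0.0012,0.03],"hand": 1},
    {"turn": [0,0,0],"delta_pos": [0,0,0.04],"hand": 0.3},
    {"turn": [0,0,0],"delta_pos": [0,0,0.034],"hand": 0},
    {"turn": [0,0,0],"delta_pos": [0,0,0.02],"hand": -0.2},
    {"turn": [0,0,0],"delta_pos": [0,0,0],"hand": -0.3},
    {"turn": [0,0,0],"delta_pos": [0,0,0],"hand": -0.3},
    {"turn": [0,0,0],"delta_pos": [0,0,0],"hand": -0.3}
  ],
  "squeeze": 25
}}

```text
t: 5.52
eef_pos: [0.5728, 0.0074, 0.0893]
orientation: [[-0.259, 0.966, 0.003], [0.966, 0.259, -0.0], [-0.001, 0.002, -1.0]]
wrist_force: [-0.6, -0.5, 0.4]
gripper_width: 0.0342
```

```bash
python3 - <<'E'
from h import *
np.set_printoptions(precision=4,suppress=True)
p=cap('wrist','w2')
s=r.get_state();print(s['eef_pos'],s['gripper_width'],s['wrist_force'])
a=cv2.imread('pics/w2.png');cv2.imwrite('pics/w2b.png',cv2.resize(a,(800,600),interpolation=cv2.INTER_CUBIC))
E
```

```text
[0.5727 0.0075 0.0891] 0.032792389737845574 [0.3782 0.1946 0.2164]
```

View pics/w2b.png

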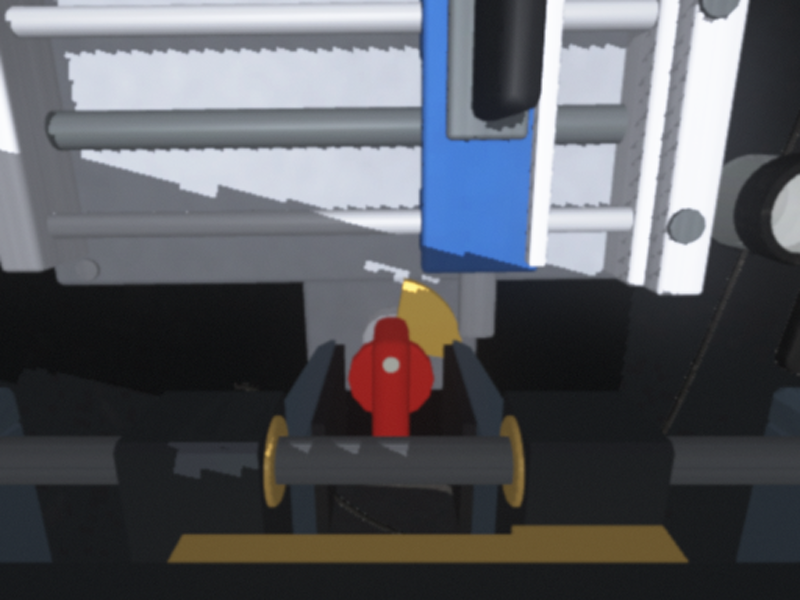

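```bash
python3 - <<'E'
from h import *
p=r.capture('wrist');s=r.get_state();R=np.array(s['orientation']);e=np.array(s['eef_pos'])
for o in ([0,0,.003],[0.016,0,.003],[-.016,0,.003],[0,0,.027]):print(o,np.array(proj(p,e+R@np.array(o)))*1.5625)
print('collar c',at(p,[372/1.5625,391/1.5625],.062),'wing near end top',at(p,[320/1.5625,391/1.5625],.09))
E
```

```text
[0, 0, 0.003] [412.95195333 393.92067912]
[0.016, 0, 0.003] [367.13208252 393.87384556]
[-0.016, 0, 0.003] [456.37435632 393.96506217]
[0, 0, 0.027] [381.58111878 393.82634632]
collar c [0.57057006 0.01095926 0.062     ] wing near end top [0.56315961 0.0390863  0.09      ]
```

Request:
{"fn": "jog_arm", "kwargs": {
  "increments": [
    {"turn": [0,0,0],"delta_pos": [0.0025,-0.001,0.001],"hand": -0.5},
    {"turn": [0,0,0],"delta_pos": [0,0,0],"hand": -1},
    {"turn": [0,0,0],"delta_pos": [0,0,0],"hand": -1},
    {"turn": [0,0,0],"delta_pos": [0,0,0],"hand": -1},
    {"turn": [0,0,0],"delta_pos": [0,0,0],"hand": -1}
  ],
  "squeeze": 15
}}

```text
t: 6.25
eef_pos: [0.5709, 0.0101, 0.087]
orientation: [[-0.259, 0.966, 0.001], [0.966, 0.259, 0.0], [0.0, 0.001, -1.0]]
wrist_force: [3.0, 2.1, -1.1]
gripper_width: 0.012
```

Request:
{"fn": "jog_arm", "kwargs": {
  "increments": [
    {"turn": [0,0,7],"delta_pos": [0,0.0003,0],"hand": -1},
    {"turn": [0,0,7],"delta_pos": [0,0,0],"hand": -1},
    {"turn": [0,0,7],"delta_pos": [0,0,0],"hand": -1},
    {"turn": [0,0,7],"delta_pos": [0,0,0],"hand": -1}
  ]
}}

```text
t: 6.75
eef_pos: [0.5723, 0.0101, 0.0871]
orientation: [[0.228, 0.974, 0.004], [0.974, -0.228, 0.0], [0.001, 0.004, -1.0]]
wrist_force: [5.6, 2.5, -3.1]
gripper_width: 0.012
```

Request:
{"fn": "jog_arm", "kwargs": {
  "increments": [
    {"turn": [0,0,8],"delta_pos": [0,0.0003,0],"hand": -1},
    {"turn": [0,0,8],"delta_pos": [0,0,0],"hand": -1},
    {"turn": [0,0,8],"delta_pos": [0,0,0],"hand": -1},
    {"turn": [0,0,8],"delta_pos": [0,0,0],"hand": -1}
  ]
}}

```text
t: 7.25
eef_pos: [0.5737, 0.0093, 0.0871]
orientation: [[0.71, 0.704, 0.006], [0.704, -0.71, -0.001], [0.004, 0.005, -1.0]]
wrist_force: [7.8, 0.3, -5.5]
gripper_width: 0.0123
```

Request:
{"fn": "jog_arm", "kwargs": {
  "increments": [
    {"turn": [0,0,7],"delta_pos": [0.0008,0.0008,0],"hand": -1},
    {"turn": [0,0,7],"delta_pos": [0,0,0],"hand": -1},
    {"turn": [0,0,7],"delta_pos": [0,0,0],"hand": -1},
    {"turn": [0,0,7],"delta_pos": [0,0,0],"hand": -1},
    {"turn": [0,0,0],"delta_pos": [0,0,0],"hand": -1},
    {"turn": [0,0,0],"delta_pos": [0,0,0],"hand": -1}
  ]
}}

```text
t: 8.0
eef_pos: [0.5745, 0.0082, 0.0871]
orientation: [[0.956, 0.293, 0.005], [0.293, -0.956, -0.003], [0.004, 0.004, -1.0]]
wrist_force: [7.4, -3.3, -5.0]
gripper_width: 0.0118
```

```bash
python3 - <<'E'
from h import *
p=cap('side','s3');s=r.get_state();print(s['moment'],s['wrist_force'])
p=cap('top','t3')
a=cv2.imread('pics/t3.png')[110:310,140:370];cv2.imwrite('pics/t3c.png',cv2.resize(a,None,fx=3,fy=3,interpolation=cv2.INTER_CUBIC)[:600])
E
```

```text
[-0.51608045 -0.98171605 -0.03128116] [ 7.87382054 -4.22982704 -5.02838621]
```

View pics/t3c.png

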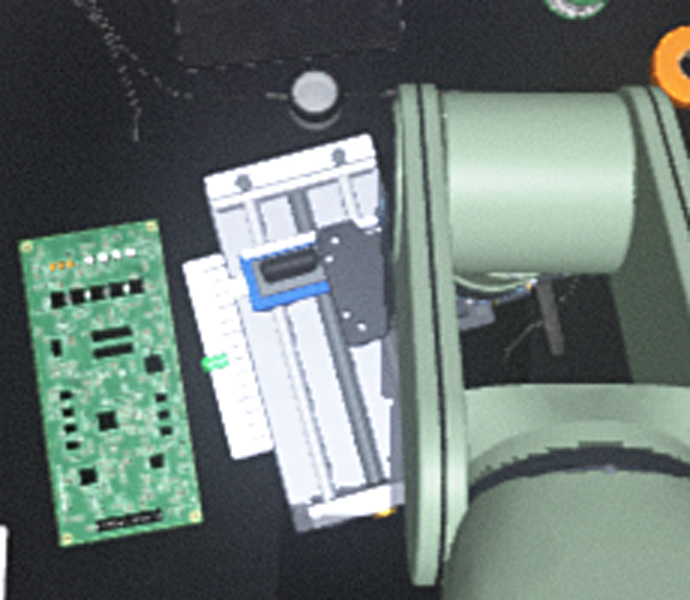

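Request:
{"fn": "jog_arm", "kwargs": {
  "increments": [
    {"turn": [0,0,0],"delta_pos": [0,0,0],"hand": 0},
    {"turn": [0,0,0],"delta_pos": [0,0,0],"hand": 0},
    {"turn": [0,0,0],"delta_pos": [0,0,-0.02],"hand": 0},
    {"turn": [0,0,0],"delta_pos": [0,0,-0.05],"hand": 0.5},
    {"turn": [0,0,0],"delta_pos": [0,0,-0.05],"hand": 1},
    {"turn": [0,0,-9.85],"delta_pos": [0,0,0],"hand": 1},
    {"turn": [0,0,-9.85],"delta_pos": [0,0,0],"hand": 1},
    {"turn": [0,0,-9.85],"delta_pos": [0,0,0],"hand": 1},
    {"turn": [0,0,-9.85],"delta_pos": [0,0,0],"hand": 1},
    {"turn": [0,0,-9.85],"delta_pos": [0,0,0],"hand": 1},
    {"turn": [0,0,-9.85],"delta_pos": [0,0,0],"hand": 1},
    {"turn": [0,0,-9.85],"delta_pos": [0,0,0],"hand": 1},
    {"turn": [0,0,-9.85],"delta_pos": [0,0,0],"hand": 1},
    {"turn": [0,0,-9.85],"delta_pos": [0,0,0],"hand": 1},
    {"turn": [0,0,0],"delta_pos": [0.04,0,0],"hand": 1},
    {"turn": [0,0,0],"delta_pos": [0,0,0],"hand": 1},
    {"turn": [0,0,0],"delta_pos": [0,0,0],"hand": 1}
  ]
}}

```text
t: 10.22
eef_pos: [0.5611, 0.048, 0.2069]
orientation: [[-0.271, 0.963, -0.0], [0.963, 0.271, -0.001], [-0.001, -0.0, -1.0]]
wrist_force: [-1.0, 0.6, 0.2]
gripper_width: 0.0912
```

```bash
python3 - <<'E'
from h import *
np.set_printoptions(precision=4,suppress=True)
Z=dict(handle_grip=.08,pointer=.031,marker_line=.028,lock_grip=.078)
p=cap('wrist','w4')
for n in Z:
    for q in r.place_of(p,n)[:2]: print(n,q['p'],np.array(q['point']),at(p,q['point'],Z[n]))
print(r.get_state()['eef_pos'])
a=cv2.imread('pics/w4.png');cv2.imwrite('pics/w4b.png',cv2.resize(a,(800,600),interpolation=cv2.INTER_CUBIC))
E
```

```text
handle_grip 0.92 [113.6 293.8] [0.5748 0.1228 0.08  ]
pointer 0.8 [ 45.6 290.3] [0.5602 0.1778 0.031 ]
marker_line 0.62 [ 30.2 234.3] [0.5084 0.1769 0.028 ]
marker_line 0.54 [270.2 248.8] [ 0.5848 -0.0501  0.028 ]
lock_grip 0.97 [235.1 248.4] [0.568  0.0106 0.078 ]
[0.5614 0.0476 0.2069]
```

View pics/w4b.png

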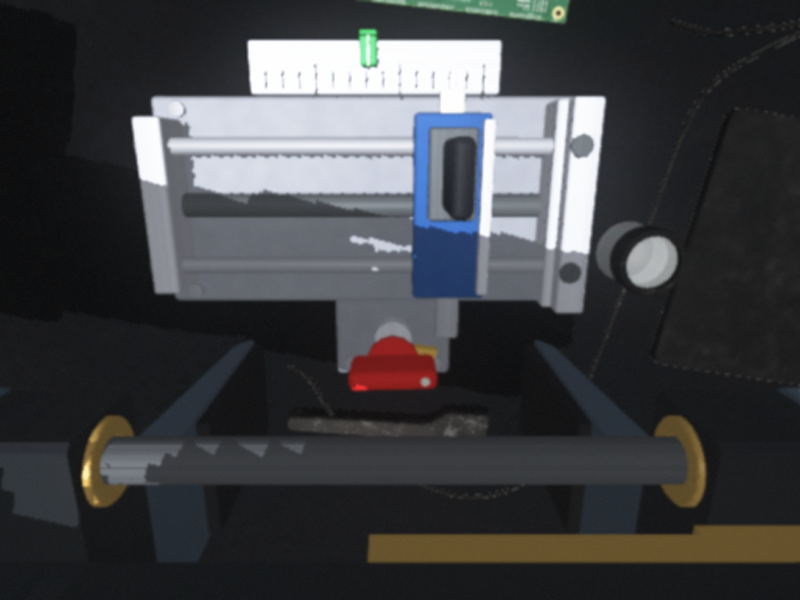

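Request:
{"fn": "jog_arm", "kwargs": {
  "increments": [
    {"turn": [0,0,0],"delta_pos": [0.034,0.016,0],"hand": 1},
    {"turn": [0,0,0],"delta_pos": [0.034,0.016,0.02],"hand": 1},
    {"turn": [0,0,0],"delta_pos": [0,0,0.04],"hand": 0.6},
    {"turn": [0,0,0],"delta_pos": [0,0,0],"hand": 0.3},
    {"turn": [0,0,0],"delta_pos": [0,0,0],"hand": 0},
    {"turn": [0,0,0],"delta_pos": [0,0,0],"hand": 0}
  ]
}}

```text
t: 11.22
eef_pos: [0.5748, 0.122, 0.1488]
orientation: [[-0.269, 0.963, 0.003], [0.963, 0.269, 0.001], [-0.0, 0.003, -1.0]]
wrist_force: [0.4, 0.3, -0.4]
gripper_width: 0.0541
```

```bash
python3 - <<'E'
from h import *
np.set_printoptions(precision=4,suppress=True)
Z=dict(handle_grip=.08,pointer=.031,marker_line=.028)
p=cap('wrist','w5')
for n in Z:
    for q in r.place_of(p,n)[:2]: print(n,q['p'],np.array(q['point'])*1.5625,at(p,q['point'],Z[n]))
s=r.get_state();R=np.array(s['orientation']);e=np.array(s['eef_pos']);print(e,R)
for z in (.06,.08,.098):
  print(z,np.array(proj(p,[e[0],e[1],z]))*1.5625)
a=cv2.imread('pics/w5.png');cv2.imwrite('pics/w5b.png',cv2.resize(a,(800,600),interpolation=cv2.INTER_CUBIC))
E
```

```text
handle_grip 0.7 [339.375  397.3438] [0.5761 0.1237 0.08  ]
handle_grip 0.64 [205.9375 392.1875] [0.5583 0.1794 0.08  ]
pointer 0.82 [198.9062 393.4375] [0.5593 0.1782 0.031 ]
marker_line 0.61 [172.8125 296.4062] [0.5091 0.1774 0.028 ]
[0.5741 0.1222 0.1478] [[-0.2697  0.9629  0.0016]
 [ 0.9629  0.2697  0.0002]
 [-0.0002  0.0016 -1.    ]]
0.06 [326.9233 392.0638]
0.08 [341.4531 392.1076]
0.098 [356.7551 392.1537]
```

View pics/w5b.png

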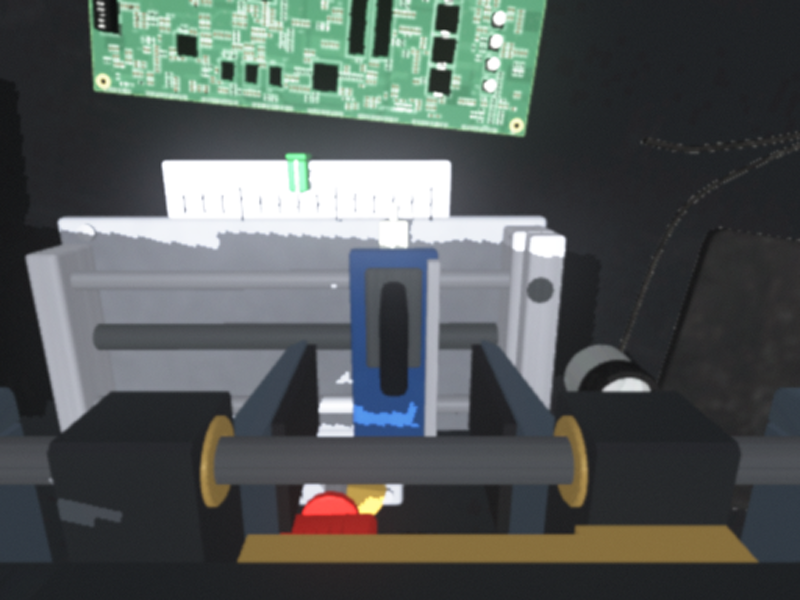

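Request:
{"fn": "jog_arm", "kwargs": {
  "increments": [
    {"turn": [0,0,0],"delta_pos": [0.004,0.0008,0.025],"hand": 0},
    {"turn": [0,0,0],"delta_pos": [0,0,0.025],"hand": 0},
    {"turn": [0,0,0],"delta_pos": [0,0,0.0145],"hand": -0.3},
    {"turn": [0,0,0],"delta_pos": [0,0,0],"hand": -0.5},
    {"turn": [0,0,0],"delta_pos": [0,0,0],"hand": -1},
    {"turn": [0,0,0],"delta_pos": [0,0,0],"hand": -1},
    {"turn": [0,0,0],"delta_pos": [0,0,0],"hand": -1},
    {"turn": [0,0,0],"delta_pos": [0,0,0],"hand": -1}
  ],
  "squeeze": 35
}}

```text
t: 12.42
eef_pos: [0.5737, 0.1264, 0.0834]
orientation: [[-0.27, 0.963, 0.001], [0.963, 0.27, 0.0], [-0.0, 0.001, -1.0]]
wrist_force: [-1.4, 0.3, 6.4]
gripper_width: 0.0117
```

```bash
cat > pm.py <<'E'
from h import *
import sys
np.set_printoptions(precision=4,suppress=True)
n=sys.argv[1]
u=np.array([np.cos(np.radians(15.5)),np.sin(np.radians(15.5)),0])
for c in ('wrist','top','side'):
    p=cap(c,n+c)
    P=[at(p,q['point'],.031) for q in r.place_of(p,'pointer')[:1]];M=[at(p,q['point'],.028) for q in r.place_of(p,'marker_line')[:1]]
    print(c,P,M,[u@(a-b) for a in P for b in M])
    if c=='wrist': cv2.imwrite('pics/'+n+'b.png',cv2.resize(cv2.imread('pics/'+n+c+'.png'),(800,600),interpolation=cv2.INTER_CUBIC))
s=r.get_state();print(s['eef_pos'],s['gripper_width'],s['wrist_force'],s['t'])
E
python3 pm.py g6
```

```text
wrist [array([0.5588, 0.1761, 0.031 ])] [array([0.5101, 0.1777, 0.028 ])] [np.float64(0.04647929898659378)]
top [] [array([0.5145, 0.1762, 0.028 ])] []
side [array([0.5631, 0.1822, 0.031 ])] [array([0.5088, 0.1749, 0.028 ])] [np.float64(0.05421865148735123)]
[0.5737 0.1264 0.0834] 0.011565929783351895 [-1.7096 -0.6958  5.438 ] 12.875
```

View pics/g6b.png

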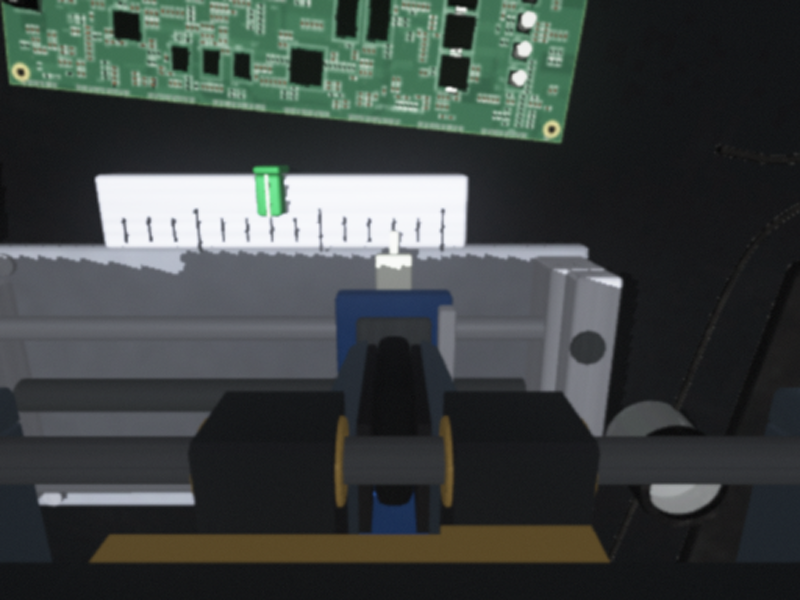

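Request:
{"fn": "jog_arm", "kwargs": {
  "increments": [
    {"turn": [0,0,0],"delta_pos": [0,-0.006,0],"hand": -1},
    {"turn": [0,0,0],"delta_pos": [0,-0.006,0],"hand": -1},
    {"turn": [0,0,0],"delta_pos": [0,-0.006,0],"hand": -1},
    {"turn": [0,0,0],"delta_pos": [0,-0.006,0],"hand": -1},
    {"turn": [0,0,0],"delta_pos": [0,-0.006,0],"hand": -1},
    {"turn": [0,0,0],"delta_pos": [0,-0.006,0],"hand": -1},
    {"turn": [0,0,0],"delta_pos": [0,-0.006,0],"hand": -1},
    {"turn": [0,0,0],"delta_pos": [0,0,0],"hand": -1},
    {"turn": [0,0,0],"delta_pos": [0,0,0],"hand": -1}
  ]
}}

```text
t: 14.0
eef_pos: [0.536, 0.1158, 0.0835]
orientation: [[-0.27, 0.963, 0.007], [0.963, 0.27, 0.002], [-0.0, 0.007, -1.0]]
wrist_force: [7.5, 2.5, 1.3]
gripper_width: 0.012
```

```bash
python3 pm.py g7
```

```text
wrist [array([0.5225, 0.1652, 0.031 ])] [array([0.5101, 0.1777, 0.028 ])] [np.float64(0.008568992736047268)]
top [] [] []
side [array([0.5252, 0.1693, 0.031 ])] [array([0.5125, 0.1725, 0.028 ])] [np.float64(0.011447521821992688)]
[0.536  0.1158 0.0835] 0.012516245111283651 [7.7115 1.9177 1.4173] 14.45
```

View pics/g7b.png

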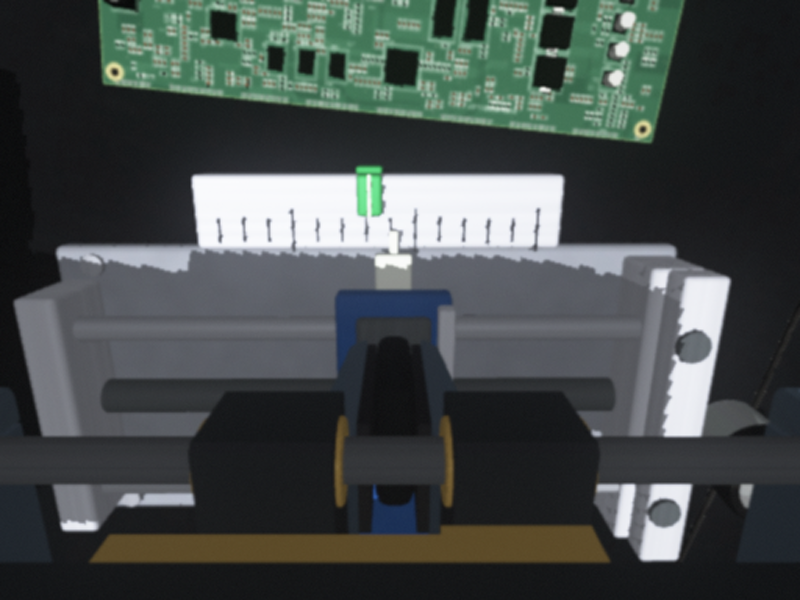

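Request:
{"fn": "jog_arm", "kwargs": {
  "increments": [
    {"turn": [0,0,0],"delta_pos": [0,-0.005,0],"hand": -1},
    {"turn": [0,0,0],"delta_pos": [0,-0.0045,0],"hand": -1},
    {"turn": [0,0,0],"delta_pos": [0,0,0],"hand": -1},
    {"turn": [0,0,0],"delta_pos": [0,0,0],"hand": -1},
    {"turn": [0,0,0],"delta_pos": [0,0,0],"hand": -1}
  ]
}}

```text
t: 15.08
eef_pos: [0.5271, 0.1133, 0.0835]
orientation: [[-0.27, 0.963, 0.008], [0.963, 0.27, 0.002], [-0.0, 0.008, -1.0]]
wrist_force: [7.4, 3.0, 1.0]
gripper_width: 0.0119
```

```bash
python3 pm.py g8; python3 - <<'E'
import cv2
a=cv2.imread('pics/g8wrist.png')[95:195,170:330];b=cv2.imread('pics/g8side.png')[180:250,230:310]
cv2.imwrite('pics/g8z.png',cv2.resize(a,None,fx=5,fy=5,interpolation=cv2.INTER_CUBIC));cv2.imwrite('pics/g8s.png',cv2.resize(b,None,fx=8,fy=8,interpolation=cv2.INTER_CUBIC))
E
```

```text
wrist [array([0.5123, 0.1639, 0.031 ])] [array([0.5094, 0.1776, 0.028 ])] [np.float64(-0.0008414363163784023)]
top [] [] []
side [array([0.5098, 0.1676, 0.031 ])] [] []
[0.5272 0.1134 0.0835] 0.011761633125290319 [8.0307 2.0222 1.2567] 15.525
```

View pics/g8z.png

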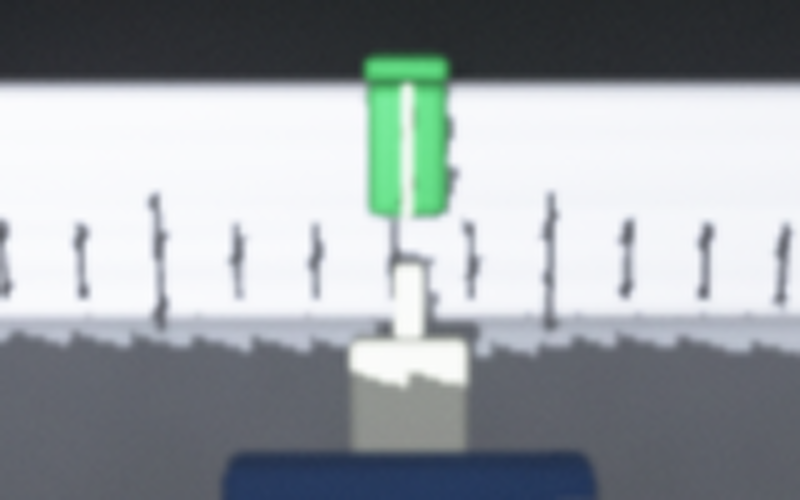

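View pics/g8s.png

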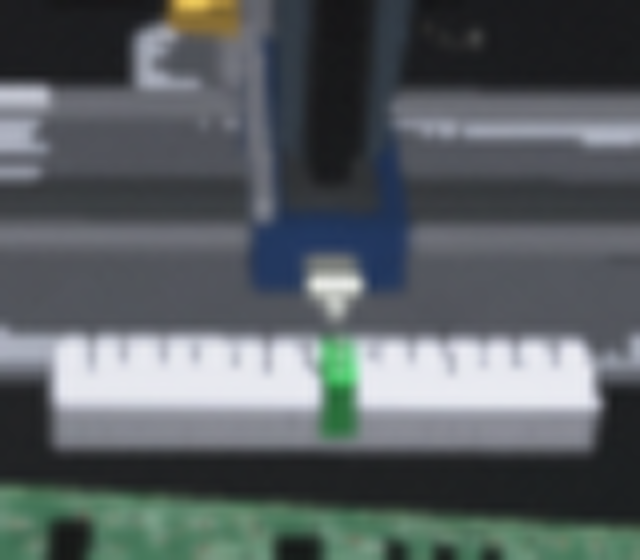

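```bash
python3 - <<'E'
from h import *
s=r.get_state();print(s['t'],s['eef_pos'],s['gripper_width'],s['joint_velocities'],s['wrist_force'])
print(r.finish_job())
E
```

```text
15.525 [0.52716679 0.11335249 0.08348704] 0.011761633125290319 [-0.0484113  -0.06740717  0.06181045  0.05331065 -0.012523   -0.07917788] [8.03065172 2.0221575  1.2566811 ]
the job is handed in; nothing more can be done
None
```

The job is handed in at t = 15.5 s, with the jaw pulled out to the marker and the gripper still holding its handle. No verdict was reported.

- **Knob:** I turned it about 88° clockwise. A wrist picture taken before the pull showed the wing lengthwise and the jaw still home.
- **Pull:** I gripped the handle with 35 N and pulled the jaw out about 48 mm.
- **Alignment:** The last wrist picture shows the pointer within about 0.5 mm of the marker's white line by eye, and the network put it at -0.8 mm. The side picture also shows them in line.
- **Hold:** The arm was at rest, the fingers were closed on the handle at 11.8 mm, and the wrist force was a steady 8 N or so from the spring.

**Checks that failed or disagreed:**
- The top camera was blocked by the arm at the end and found neither pointer nor marker. In the side view the network missed the marker, so that check was by eye.
- Before the pull, the wrist and side views gave different distances to go (46 and 54 mm). I set the final position from the wrist pictures.
- I did not measure how far the board, brush or magnifier had moved. The arm never came close to them, and they looked undisturbed in the pictures that showed them.

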